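# Gauge the block blanks and lay each in its tray

### The arm

A 7-joint arm with a two-finger parallel gripper is mounted at the origin on the work surface. World frame = base frame: x ahead of the robot, y to its left, z up, the work surface at z = 0. Lengths are in m, angles in rad, forces in N, time in s.
With the tool pointing down it reaches from about 0.4 to 0.875 m from the base axis. Payload 19.3 kg.
Tool frame: the origin (TCP) lies where the fingers leave the gripper's body, on its centre line; the fingertips stand bot.tip_reach ahead of it and the grasp point (between the pads) lies 54 mm ahead of it (bot.tip_reach is the distance from the TCP to the fingertips, in m); z points along the fingers, y is the line along which they close (so a half turn about z gives the same grasp; the last joint's range is limited). The gripper opens to 85 mm and grips with 20 to 120 N. Pads are 22 mm wide; open, the fingers measure 114 mm over their backs; the gripper's body (76 mm by 85 mm) begins 54 mm behind the grasp point. The pads swing forward as they close: fully open they stand 13 mm farther back than shut.
Start: joints at [1.27, 0.521, -0.036, 1.599, 0.021, 1.021, -0.113], TCP at [0.143, -0.608, 0.304] pointing down, gripper open.
Joint ranges: [-2.91, 2.91], [-0.3, 2.13], [-1.5, 1.42], [0.17, 2.43], [-1.26, 4.41], [0.16, 1.93], [-2.52, 2.52]. Speed limits (rad/s): [1.89, 1.89, 2.39, 2.39, 3.01, 3.01, 3.01].

### API

Orientations are given as [roll, pitch, yaw] about the fixed x, y, z axes, in that order (R = Rz(yaw) Ry(pitch) Rx(roll)).
In Python, from workcell import bot gives the robot as it stands. The module is installed in compiled form; this text tells all that it offers.
- The arm moves only by the shell command python3 -m jog 'ROWS' [FORCE]. ROWS is JSON, a list that holds one entry, the list of rows, each a list of 7 numbers: the shift along the tool's x, y, z in mm, then the turn, a rotation vector about the tool's x, y, z in rad, then the opening, from 0 (shut) to 1 (fully open). In form: [[[tx, ty, tz, wx, wy, wz, fingers], ...]]. A call has 1 to 5 rows; each row shifts and turns the commanded pose from where the row before left it, along the tool's axes as they then stand; what a row does not reach is not made up. A row lasts 1/10 s, in which the tool goes at most 50 mm and 8.59 degrees, less where a joint would pass 70% of its speed; a pose out of reach is approached as far as the arm can. A call is refused whole if a number of a shift passes 50 or a number of a turn 0.15, either way. A call with a gripper value outside its range is refused whole. The fingers move at their own pace and stop on an object; FORCE is the grip in N (left out, the last holds). Time passes only in rows, so rows that do not move let the fingers close. It gives the time, the measured TCP pose, the force, the opening and the grip force at its end, in the units of the state.
- bot.observe(): the state, without advancing time (a new reading comes with each control period).
- bot.grab_frame(name): name is "side" or "top" or "wrist"; returns a dict with "img" (420x560x3 uint8, red, green, blue), "intrinsics" (3x3 intrinsics, pixels), "R" (3x3) and "t" (3): a world point X has camera coordinates R X + t; the wrist camera has in their place "tool_from_camera" (4x4, takes a point from camera to tool coordinates, whose origin is the TCP and whose axes are the flange's). Camera axes: x right, y down, z forward; pixel columns grow to the right and rows downward; lengths in m; the calibration is good to about 2 mm. A picture is of the moment at which its call begins: read the wrist's pose just before it. There is no depth.
- bot.job_done(): hands the job in; it is judged then, once.
Trained networks look in a picture, given as the dict that the camera call returned (one of the last four; its "shot" number tells which), for a name from the list of things; names that differ only in an ending like _2 or _b are one class to them, and where a whole thing is asked for, a point or a joint stands for the part that bears it (a point fixed in the world has none). Each returns a list of dicts, best first, with "conf" (0 to 1); they miss things now and then, are a little off and sometimes report something else, mostly with a low value. They report only what shows in the picture. A call takes as long as a camera call. They do not tell look-alikes from the thing itself.
- bot.trace(query, picture): "region" (420x560 bool, what is visible of it).
- bot.spot_point(query, picture): "xyz" ([x, y, z] in m, in world coordinates, good to about 4 mm: a listed point, or the origin of a listed thing).
The state is a dict: "clock": time; "qpos": joint angles; "qd": joint speeds; "joint_efforts": joint torques, N m; "position": TCP position; "tool_rot": TCP orientation; "force": force on the tool from outside, world axes, zero at the start; "moment": the same for the moment, N m; "grip_width": finger opening in m; "finger_force": force on a finger pad.
Only numpy, scipy, OpenCV 4.12 (cv2) and the standard library are available. Lean on these libraries where they do the work, as an engineer would, in place of code of your own. Each camera call takes 0.05 s, during which the arm holds its last target. There are 200 camera calls.

### The job

Two violin block blanks have to be sorted by height with the height gauge. One after the other, stand each upright and flat on the bench and slide its end gently against the gauge's foot: if it slips under, lay it in the sloping tray with the round head, if the foot stops it, lay it in the tray with the forked head, and put the first away before you try the second. Each must lie lengthwise in the trough with its underside flat on the floor; do not shift the gauge's setting or disturb the other things.

Things in the scene. Friction and masses are not known exactly. Their poses are not given: they have to be found in the camera images.
- blank_a_grip (a point): plain pale wooden block blank, 60 mm long (its x), 24 wide (its y), about 50 g. Its height, between 30 and 46 mm, is NOT known: the two blanks look alike but need not be equally high. It starts upright on the bench. This point is on its vertical axis, 15 mm above its underside; z points up out of its top.
- blank_b_grip (a point): plain pale wooden block blank, 60 mm long (its x), 24 wide (its y), about 50 g. Its height, between 30 and 46 mm, is NOT known: the two blanks look alike but need not be equally high. It starts upright on the bench. This point is on its vertical axis, 15 mm above its underside; z points up out of its top.
- gauge_foot (a point): height gauge: steel foot 20 mm wide, 11 thick, at the end of an arm over the bare bench. Point: middle of the foot's lower front edge. x points in under the foot along the level arm, y sideways, z up: slide a blank along the bench in +x. Under the arm it is clear for 64 mm in +x, then comes the gauge's base. The arm moves only up or down, and only if forced with tens of newtons.
- gauge_arm (a joint): the setting of the height gauge, in m: the underside of its foot is 0.028 + this value above the bench. Different every time; it must stay as it is.
- gauge: the fixed height gauge as a whole; origin on the bench right below the front edge of its foot, axes as the foot's. Base 100 x 62 mm, 26 high, at x 65 to 165 mm; upright column at x 79 to 113 mm (with its sliding block, 36 mm wide), 252 mm high.
- tray_round_floor (a point): fixed wooden tray with a sloping trough; head at its upper end: round disc, 54 mm wide, up to 50 mm over the floor. Point: centre of the trough's floor, 62 mm above the bench. x points down the slope (25 degrees, falling away from the robot), z squarely out of the floor, y across. Inside 150 long, 32 wide, rims 10 high, 5 thick: room for both blanks, lengthwise one above the other.
- tray_fork_floor (a point): fixed wooden tray with a sloping trough; head at its upper end: fork of two dowels, 34 mm apart, up to 50 mm over the floor. Point: centre of the trough's floor, 62 mm above the bench. x points down the slope (25 degrees, falling away from the robot), z squarely out of the floor, y across. Inside 150 long, 32 wide, rims 10 high, 5 thick: room for both blanks, lengthwise one above the other.
- glue_jar: amber glass jar with a steel lid, 60 mm across and 85 high (mm); bystander, leave it. Origin at the middle of its underside, z up.
- rosin_pot: small amber jar with a black lid, 32 mm across and 50 high (mm); bystander, leave it. Origin at the middle of its underside, z up.
- spool: turned wooden clamp spool, 38 mm across and 44 high (mm); bystander, leave it. Origin at the middle of its underside, z up.
- plane: steel bench plane, 160 x 50 and about 50 high (mm); bystander, leave it. Origin at the middle of its underside, z up.
- chisel: chisel lying down, about 215 long along its x, 22 thick (mm); bystander, leave it. Origin at the middle of its underside, z up.
- strip: flat strip of dark wood, 70 x 28 x 9 (mm); bystander, leave it. Origin at the middle of its underside, z up.
- clamp: small wooden bar clamp lying down, about 110 x 65, 14 thick (mm); bystander, leave it. Origin at the middle of its underside, z up.
Not all that is in view belongs to the job. What is shaped like the part that bears tray_fork_floor but green or yellow is not meant.

How it is judged:
By the outcome, as a careful person would: the job done as asked, in the order asked, and still so for the second after the job is handed in, with the robot touching nothing.
It also fails if it takes over 72 s, if anything falls off the work surface, if the arm or the gripper's body presses on something with over 40 N, if the wrist force passes 120 N, or if a joint passes its speed limit or range.

## Working session

There is one attempt and no reset: what is moved stays moved. The work goes in short steps, Python scripts to look and compute and a shell command to move; the robot and the scene stay as the last step left them, time stands still between calls to the robot, and variables do not carry over. Pictures are saved under pics/ and viewed, at most 10 in all, crops included, and the job is handed in when it is done.

```bash
mkdir -p pics; ls
cat > h.py <<'E'
from workcell import bot
import numpy as np, cv2
def save(f,n): cv2.imwrite('pics/'+n,cv2.cvtColor(f['img'],cv2.COLOR_RGB2BGR))
E
python3 - <<'E'
from h import *
print(bot.observe(), bot.tip_reach)
for c in ['side','top']:
    f=bot.grab_frame(c); save(f,c+'0.png')
    print(c,'K',f['intrinsics'].round(1).tolist(),'R',f['R'].round(3).tolist(),'t',f['t'].round(3).tolist())
    for q in ['blank_a_grip','gauge_foot','gauge','tray_round_floor','tray_fork_floor','glue_jar','rosin_pot','spool','plane','chisel','strip','clamp']:
        for d in bot.spot_point(q,f)[:4]:
            X=np.array(d['xyz']);p=f['intrinsics']@(f['R']@X+f['t']);print(q,round(d['conf'],2),X.round(3).tolist(),(p[:2]/p[2]).round().tolist())
E
```

```text
pics
{'clock': 0.0, 'qpos': array([ 1.26979064,  0.52203737, -0.0363533 ,  1.59996359,  0.02118527,
        1.02109446, -0.11279581]), 'qd': array([-3.37406669e-04,  6.08704007e-04,  1.53866005e-04, -2.33682922e-04,
        6.92209458e-05,  1.25768027e-03,  6.08948219e-04]), 'joint_efforts': array([-2.52465243e-04, -9.27113986e+01,  1.97951987e+00, -3.69932556e+01,
        1.76763354e-02,  8.00456037e-03, -1.13923778e-05]), 'position': array([ 0.14291034, -0.60819881,  0.30332674]), 'tool_rot': array([-3.14047530e+00,  5.31554446e-05,  2.30813885e-01]), 'force': array([ 0.65469041,  0.39515824, -0.48878754]), 'moment': array([-0.02294386, -0.00019792,  0.01192171]), 'finger_force': 0.0, 'grip_width': 0.08532081326274032} 0.0726
side K [[420.0, 0.0, 278.5], [0.0, 420.0, 210.9], [0.0, 0.0, 1.0]] R [[-0.981, -0.192, 0.014], [-0.15, 0.721, -0.677], [0.12, -0.666, -0.736]] t [0.516, 0.095, 1.01]
blank_a_grip 0.65 [0.444, 0.348, 0.016] [286.0, 348.0]
gauge_foot 0.85 [0.572, 0.07, 0.04] [254.0, 224.0]
gauge 0.92 [0.575, 0.069, -0.002] [254.0, 235.0]
tray_round_floor 0.95 [0.52, -0.188, 0.06
[... 1031 characters left out ...]
6, -0.0] [264.0, 194.0]
tray_round_floor 0.73 [0.523, -0.19, 0.064] [354.0, 208.0]
tray_fork_floor 0.96 [0.503, -0.366, 0.064] [417.0, 215.0]
tray_fork_floor 0.95 [0.31, -0.233, 0.06] [372.0, 285.0]
tray_fork_floor 0.74 [0.303, -0.428, 0.06] [444.0, 288.0]
glue_jar 0.64 [0.722, -0.273, -0.004] [375.0, 148.0]
rosin_pot 0.52 [0.447, 0.29, -0.004] [188.0, 238.0]
spool 0.67 [0.382, -0.104, 0.001] [322.0, 259.0]
spool 0.47 [0.371, 0.065, 0.003] [264.0, 264.0]
plane 0.78 [0.704, 0.278, 0.002] [195.0, 154.0]
chisel 0.79 [0.368, 0.065, 0.001] [265.0, 265.0]
strip 0.57 [0.615, 0.416, -0.002] [148.0, 182.0]
strip 0.46 [0.609, 0.203, -0.001] [219.0, 184.0]
clamp 0.74 [0.616, 0.416, -0.0] [148.0, 182.0]
```

View pics/side0.png

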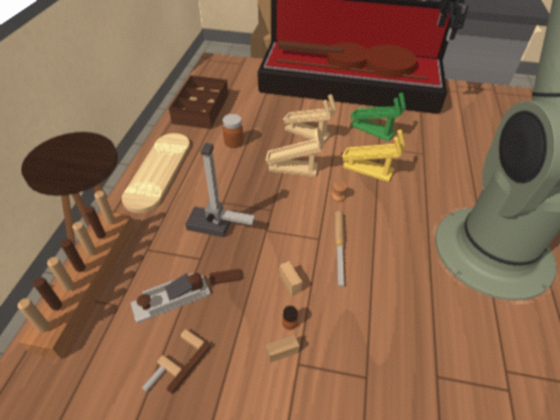

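View pics/top0.png

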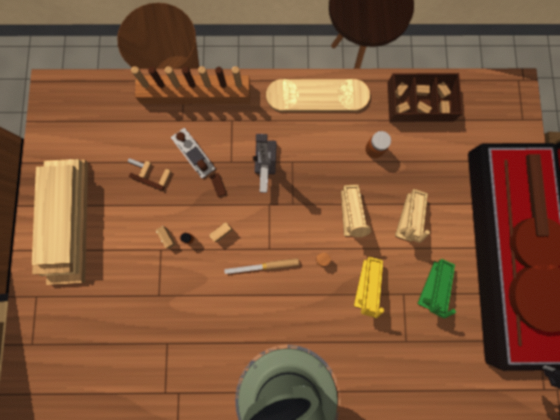

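Two pale blocks on the bench: side (291,277) and (283,348), top (221,233) and (165,237). Look-alikes are the clamp's pale jaws at side (170,367)/(192,340) and the dark strip at side (228,278). Of the trays, the pale ones are the real ones: round at side (294,155), fork at (308,118). The green (378,118) and yellow (373,155) fork trays are decoys.

```bash
cat >> h.py <<'E'
from scipy.spatial.transform import Rotation as Ro, Slerp
def plan(pos,rpy,n=None,start=None,q=1):
    """print rows from present pose (or start) to pos,rpy"""
    if start is None:
        o=bot.observe(); start=(o['position'],o['tool_rot'])
    p0,r0=np.array(start[0]),Ro.from_euler('xyz',start[1]); p1,r1=np.array(pos),Ro.from_euler('xyz',rpy)
    a=(r0.inv()*r1).magnitude()
    if n is None: n=max(1,int(np.ceil(max(np.linalg.norm(p1-p0)/.048,a/.145))))
    S=Slerp([0,1],Ro.concatenate([r0,r1])); out=[]
    for i in range(n):
        ra,rb=S(i/n),S((i+1)/n); t=ra.inv().apply((p1-p0)/n)*1000; w=(ra.inv()*rb).as_rotvec()
        out.append([*t.round(q).tolist(),*w.round(3).tolist()])
    for r in out: print(r)
    return pos,rpy
def px2w(f,uv,z,tool=None):
    """pixel -> world at height z"""
    K=f['intrinsics']
    if 'R' in f: Rw=f['R'].T; c=-Rw@f['t']
    else:
        T=f['tool_from_camera']; Rt=Ro.from_euler('xyz',tool['tool_rot']).as_matrix()
        Rw=Rt@T[:3,:3]; c=Rt@T[:3,3]+tool['position']
    d=Rw@np.linalg.inv(K)@np.array([uv[0],uv[1],1.]); return c+d*(z-c[2])/d[2]
E
python3 - <<'E'
from h import *
f=bot.grab_frame('top')
for uv in [(221,233),(165,237),(219,184)]: print(px2w(f,uv,.035).round(3))
for q in ['blank_a_grip','tray_round_floor','tray_fork_floor','gauge']:
    for d in bot.trace(q,f)[:3]:
        m=d['region'].astype(np.uint8); c=max(cv2.findContours(m,0,2)[0],key=cv2.contourArea); print(q,round(d['conf'],2),cv2.minAreaRect(c))
s=plan([.5,-.1,.3],[np.pi,0,0]); print(); plan([.47,.27,.32],[np.pi,0,0],start=s)
E
```

```text
[0.458 0.188 0.035]
[0.447 0.347 0.035]
[0.601 0.197 0.035]
blank_a_grip 0.73 ((164.6273651123047, 236.9292755126953), (22.825214385986328, 10.878399848937988), 60.945396423339844)
tray_round_floor 0.79 ((354.05694580078125, 211.20187377929688), (51.503395080566406, 19.100923538208008), 74.24882507324219)
tray_fork_floor 0.87 ((371.0, 287.5), (59.0, 20.0), 90.0)
tray_fork_floor 0.68 ((442.0, 288.5), (57.0, 24.0), 90.0)
tray_fork_floor 0.59 ((416.0, 215.5), (51.0, 22.0), 90.0)
gauge 0.79 ((263.5, 163.0), (58.0, 23.0), 90.0)
gauge 0.48 ((377.7500305175781, 145.25), (19.798988342285156, 28.991378784179688), 45.0)
gauge 0.24 ((260.93902587890625, 265.95123291015625), (9.165818214416504, 74.76215362548828), 83.6598129272461)
[35.7, -31.8, 0.3, -0.0, 0.0, 0.018]
[35.1, -32.4, 0.3, -0.0, 0.0, 0.018]
[34.5, -33.0, 0.3, -0.0, 0.0, 0.018]
[33.9, -33.6, 0.3, -0.0, 0.0, 0.018]
[33.3, -34.2, 0.3, -0.0, 0.0, 0.018]
[32.7, -34.8, 0.3, -0.0, 0.0, 0.018]
[32.1, -35.4, 0.3, -0.0, 0.0, 0.018]
[31.5, -36.0, 0.3, -0.0, 0.0, 0.018]
[30.8, -36.5, 0.3, -0.0, 0.0, 0.018]
[30.2, -37.1, 0.3, -0.0, 0.0, 0.018]
[29.5, -37.6, 0.3, -0.0, 0.0, 0.018]
[28.8, -38.1, 0.3, -0.0, 0.0, 0.018]
[28.2, -38.6, 0.3, -0.0, 0.0, 0.018]

[-3.8, -46.2, -2.5, 0.0, 0.0, 0.0]
[-3.8, -46.2, -2.5, 0.0, 0.0, 0.0]
[-3.8, -46.2, -2.5, 0.0, 0.0, 0.0]
[-3.8, -46.2, -2.5, 0.0, 0.0, 0.0]
[-3.8, -46.2, -2.5, 0.0, 0.0, 0.0]
[-3.8, -46.2, -2.5, 0.0, 0.0, 0.0]
[-3.8, -46.2, -2.5, 0.0, 0.0, 0.0]
[-3.8, -46.2, -2.5, 0.0, 0.0, 0.0]
```

```bash
python3 -m jog '[[[36,-32,0,0,0,0.018,1],[35,-32,0,0,0,0.018,1],[34,-33,0,0,0,0.018,1],[34,-34,0,0,0,0.018,1],[33,-34,0,0,0,0.018,1]]]' && python3 -m jog '[[[33,-35,0,0,0,0.018,1],[32,-35,0,0,0,0.018,1],[31,-36,0,0,0,0.018,1],[31,-36,0,0,0,0.018,1],[30,-37,0,0,0,0.018,1]]]' && python3 -m jog '[[[29,-38,0,0,0,0.018,1],[29,-38,0,0,0,0.018,1],[28,-39,0,0,0,0.018,1],[-4,-46,-2,0,0,0,1],[-4,-46,-2,0,0,0,1]]]' && python3 -m jog '[[[-4,-46,-3,0,0,0,1],[-4,-46,-3,0,0,0,1],[-4,-46,-3,0,0,0,1],[-4,-46,-3,0,0,0,1],[-4,-46,-2,0,0,0,1]]]' && python3 -m jog '[[[-4,-46,-2,0,0,0,1],[0,0,0,0,0,0,1]]]'
python3 - <<'E'
from h import *
o=bot.observe(); f=bot.grab_frame('wrist'); save(f,'w0.png')
print(o['position'],o['tool_rot'],f['intrinsics'].tolist(),f['tool_from_camera'].round(3).tolist())
for d in bot.spot_point('blank_a_grip',f): print(d)
for d in bot.trace('blank_a_grip',f):
    c=max(cv2.findContours(d['region'].astype(np.uint8),0,2)[0],key=cv2.contourArea); print(d['conf'],cv2.minAreaRect(c))
E
```

```text
clock: 2.05
position: [0.2806, -0.4115, 0.3041]
tool_rot: [3.141, -0.0, 0.14]
force: [1.7, -0.9, -0.2]
grip_width: 0.0853
finger_force: 0.0
clock: 2.55
position: [0.4181, -0.217, 0.3042]
tool_rot: [3.141, -0.001, 0.05]
force: [1.1, -1.5, -0.8]
grip_width: 0.0854
finger_force: 0.0
clock: 3.05
position: [0.4918, -0.007, 0.3078]
tool_rot: [-3.141, 0.0, -0.003]
force: [-0.1, 0.8, -0.0]
grip_width: 0.0851
finger_force: 0.0
clock: 3.55
position: [0.4721, 0.223, 0.3224]
tool_rot: [-3.141, -0.001, -0.003]
force: [2.0, -0.1, 0.3]
grip_width: 0.0853
finger_force: 0.0
clock: 3.75
position: [0.4669, 0.2733, 0.3242]
tool_rot: [-3.138, 0.0, 0.004]
force: [-0.1, -1.3, -0.4]
grip_width: 0.0858
finger_force: 0.0
[0.4669308  0.27330668 0.32419268] [-3.13849745e+00  1.52177115e-04  3.91298212e-03] [[346.1988983885308, 0.0, 272.76869820389913], [0.0, 346.1988983885308, 209.06773509196884], [0.0, 0.0, 1.0]] [[0.002, -0.956, -0.294, 0.075], [1.0, 0.002, 0.0, 0.0], [0.0, -0.294, 0.956, -0.07], [0.0, 0.0, 0.0, 1.0]]
{'xyz': [0.4494, 0.3491, 0.0129], 'conf': 0.69}
0.97 ((204.30767822265625, 189.46153259277344), (57.13412094116211, 28.844411849975586), 56.3099365234375)
```

View pics/w0.png

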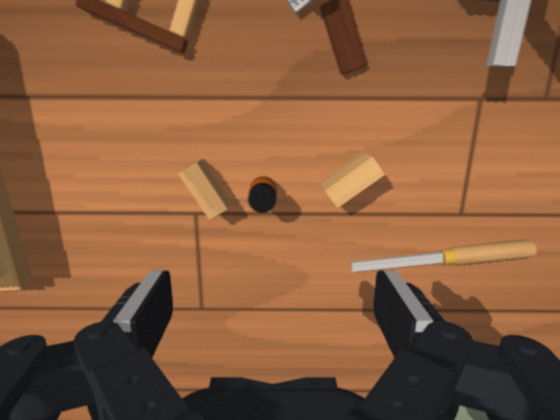

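Run:
```python
from h import *
o=bot.observe();f=bot.grab_frame('wrist')
hsv=cv2.cvtColor(f['img'],cv2.COLOR_RGB2HSV)
for p in [(200,185),(355,178),(350,200),(376,180),(300,250)]: print(p,hsv[p[1],p[0]])
P=px2w(f,(353,179),.038,o);print(P); print(px2w(f,(204,189),.038,o))
plan([P[0],P[1],.25],[np.pi,0,-1.01])
```

```text
(200, 185) [ 16 130 196]
(355, 178) [ 17 127 231]
(350, 200) [ 12 141 119]
(376, 180) [ 13 149 123]
(300, 250) [ 12 148 186]
[0.4671014  0.18211981 0.038     ]
[0.45656906 0.33893482 0.038     ]
[-0.2, 12.0, 10.6, 0.0, -0.0, 0.144]
[1.5, 11.9, 10.6, 0.0, -0.0, 0.144]
[3.2, 11.6, 10.6, 0.0, -0.0, 0.144]
[4.8, 11.0, 10.6, 0.0, -0.0, 0.144]
[6.4, 10.2, 10.6, 0.0, -0.0, 0.144]
[7.8, 9.2, 10.6, 0.0, -0.0, 0.144]
[9.0, 8.0, 10.5, 0.0, -0.0, 0.144]
```

```bash
python3 -m jog '[[[0,12,10,0,0,0.144,1],[1,12,11,0,0,0.144,1],[3,12,10,0,0,0.144,1],[5,11,11,0,0,0.144,1],[6,10,10,0,0,0.144,1]]]' >/dev/null&& python3 -m jog '[[[8,9,11,0,0,0.144,1],[9,8,10,0,0,0.144,1],[0,0,0,0,0,0,1]]]'
python3 - <<'E'
from h import *
o=bot.observe();f=bot.grab_frame('wrist');save(f,'w1.png')
for d in bot.spot_point('blank_a_grip',f): print(d)
hsv=cv2.cvtColor(f['img'],cv2.COLOR_RGB2HSV)
m=cv2.inRange(hsv,(14,80,190),(24,145,255)); m[330:]=0
for c in cv2.findContours(m,0,2)[0]:
    if cv2.contourArea(c)>600: r=cv2.minAreaRect(c);print(r,[px2w(f,u,z,o).round(4).tolist() for u in [r[0]] for z in (.03,.038,.046)])
E
```

```text
clock: 4.75
position: [0.471, 0.196, 0.2594]
tool_rot: [3.127, 0.005, -0.83]
force: [-0.1, 0.5, -0.1]
grip_width: 0.0855
finger_force: 0.0
{'xyz': [0.4513, 0.3532, 0.0111], 'conf': 0.68}
((189.15606689453125, 319.48553466796875), (40.143104553222656, 20.071550369262695), 8.746161460876465) [[0.4399, 0.3487, 0.03], [0.4421, 0.3431, 0.038], [0.4444, 0.3376, 0.046]]
((23.743240356445312, 203.04052734375), (56.03136444091797, 13.949715614318848), 54.46232223510742) [[0.6245, 0.3521, 0.03], [0.6218, 0.3464, 0.038], [0.6191, 0.3408, 0.046]]
((280.13818359375, 194.0546875), (28.979454040527344, 67.72310638427734), 4.899092197418213) [[0.461, 0.192, 0.03], [0.4626, 0.1906, 0.038], [0.4643, 0.1892, 0.046]]
((493.5885314941406, 105.66635131835938), (18.08432388305664, 122.31177520751953), 41.423667907714844) [[0.381, 0.0158, 0.03], [0.3848, 0.0192, 0.038], [0.3886, 0.0225, 0.046]]
```

View pics/w1.png

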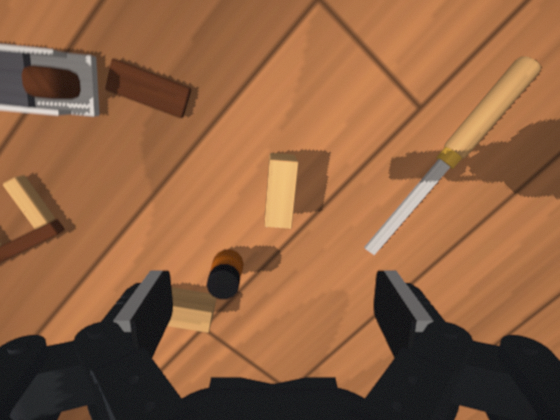

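```bash
python3 -m jog '[[[0,0,0,0,0,0,1],[0,0,0,0,0,0,1]]]'
cat >> h.py <<'E'
def blank(z,near=None):
    o=bot.observe();f=bot.grab_frame('wrist')
    m=cv2.inRange(cv2.cvtColor(f['img'],cv2.COLOR_RGB2HSV),(14,80,190),(24,145,255))
    best=None
    for c in cv2.findContours(m,0,2)[0]:
        if cv2.contourArea(c)<600: continue
        w=np.array([px2w(f,p[0],z,o)[:2]*1000 for p in c],np.float32)
        r=cv2.minAreaRect(w); cx=np.array(r[0])/1000
        if max(r[1])<90 and (best is None or np.hypot(*(cx-near))<best[0]): best=(np.hypot(*(cx-near)),cx,r[1],r[2])
    _,cx,s,a=best; a=a if s[0]>s[1] else a+90; a=(a+90)%180-90
    print('blank',cx.round(4),'size',np.round(s,1),'yaw',round(np.radians(a),3)); return cx,np.radians(a)
E
python3 - <<'E'
from h import *
print(bot.observe()['tool_rot'])
for z in (.03,.038,.046): blank(z,np.array([.463,.19]))
E
```

```text
clock: 5.05
position: [0.4709, 0.1988, 0.2602]
tool_rot: [3.13, 0.008, -0.821]
force: [0.3, -0.0, 0.4]
grip_width: 0.0856
finger_force: 0.0
[ 3.12998828  0.00834668 -0.82112245]
blank [0.4608 0.1923] size [26.1 62.4] yaw -0.901
blank [0.4624 0.1911] size [25.4 61. ] yaw -0.899
blank [0.464  0.1898] size [24.8 59.4] yaw -0.898
```

Run:
```python
from h import *
s=plan([.4585,.1963,.085],[np.pi,0,-.9])
```

```text
[-1.4, 2.1, 43.8, 0.003, 0.002, 0.019]
[-1.4, 2.3, 43.8, 0.003, 0.002, 0.019]
[-1.4, 2.5, 43.8, 0.003, 0.002, 0.019]
[-1.5, 2.6, 43.8, 0.003, 0.002, 0.019]
```

```bash
python3 -m jog '[[[-2,3,44,0.003,0.002,0.019,1],[-2,3,44,0.003,0.002,0.019,1],[-1,2,44,0.003,0.002,0.019,1],[-1,2,30,0.003,0.002,0.019,1],[0,0,14,0,0,0,1]]]' && python3 -m jog '[[[0,0,0,0,0,0,1],[0,0,0,0,0,0,1]]]'
python3 - <<'E'
from h import *
plan([.4585,.1963,.085],[np.pi,0,-.9])
E
```

```text
clock: 5.7
position: [0.4568, 0.1956, 0.0819]
tool_rot: [3.138, -0.0, -0.899]
force: [0.1, -0.0, -0.5]
grip_width: 0.0855
finger_force: 0.0
clock: 5.9
position: [0.4586, 0.1961, 0.0851]
tool_rot: [-3.141, -0.001, -0.899]
force: [0.8, -0.6, 0.2]
grip_width: 0.0856
finger_force: 0.0
[-0.2, -0.1, 0.1, -0.0, -0.001, 0.001]
```

Well aligned; close with moderate grip.

```bash
python3 -m jog '[[[0,0,0,0,0,0,0],[0,0,0,0,0,0,0],[0,0,0,0,0,0,0],[0,0,0,0,0,0,0],[0,0,0,0,0,0,0]]]' 35 && python3 -m jog '[[[0,0,0,0,0,0,0],[0,0,0,0,0,0,0],[0,0,0,0,0,0,0]]]'
python3 - <<'E'
from h import *
f=bot.grab_frame('wrist');save(f,'w2.png')
E
```

```text
clock: 6.4
position: [0.4579, 0.1962, 0.0845]
tool_rot: [3.141, -0.001, -0.899]
force: [-1.6, 0.6, 7.7]
grip_width: 0.0233
finger_force: 34.1
clock: 6.7
position: [0.4579, 0.1962, 0.0844]
tool_rot: [3.141, -0.001, -0.899]
force: [-1.1, 0.3, 10.3]
grip_width: 0.0235
finger_force: 34.3
```

View pics/w2.png

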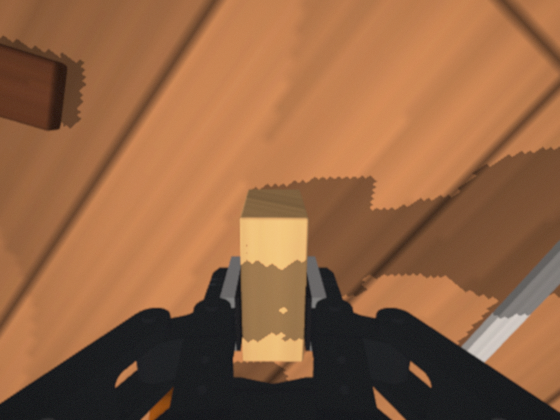

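Run:
```python
from h import *
s=plan([.457,.190,.17],[np.pi,0,-.9]);print();plan([.46,.068,.19],[np.pi,0,0],start=s)
```

```text
[2.2, 2.3, -42.8, 0.0, -0.001, 0.001]
[2.2, 2.3, -42.8, 0.0, -0.001, 0.001]

[13.9, 10.5, -2.9, -0.0, 0.0, -0.129]
[12.5, 12.2, -2.9, 0.0, 0.0, -0.129]
[10.8, 13.7, -2.9, 0.0, 0.0, -0.129]
[8.9, 15.0, -2.9, -0.0, 0.0, -0.129]
[7.0, 16.0, -2.9, 0.0, 0.0, -0.129]
[4.8, 16.7, -2.9, -0.0, 0.0, -0.129]
[2.7, 17.2, -2.9, 0.0, 0.0, -0.129]
```

```bash
python3 -m jog '[[[0,0,-43,0,0,0,0],[2,2,-43,0,0,0,0],[14,10,-3,0,0,-0.129,0],[12,12,-3,0,0,-0.129,0],[11,14,-3,0,0,-0.129,0]]]' >/dev/null && python3 -m jog '[[[9,15,-3,0,0,-0.129,0],[7,16,-3,0,0,-0.129,0],[5,17,-3,0,0,-0.129,0],[3,17,-3,0,0,-0.129,0],[0,0,0,0,0,0,0]]]' >/dev/null && python3 -m jog '[[[0,0,0,0,0,0,0],[0,0,0,0,0,0,0]]]'
python3 - <<'E'
from h import *
o=bot.observe();f=bot.grab_frame('wrist');save(f,'w3.png')
for q in ('gauge_foot','gauge'):
    for d in bot.spot_point(q,f)[:2]: print(q,d)
E
```

```text
clock: 7.95
position: [0.4615, 0.0722, 0.1911]
tool_rot: [3.14, -0.0, 0.003]
force: [1.0, -0.2, -0.4]
grip_width: 0.0236
finger_force: 35.1
gauge_foot {'xyz': [0.5726, 0.0698, 0.0399], 'conf': 0.57}
gauge {'xyz': [0.5796, 0.069, -0.0001], 'conf': 0.67}
```

View pics/w3.png

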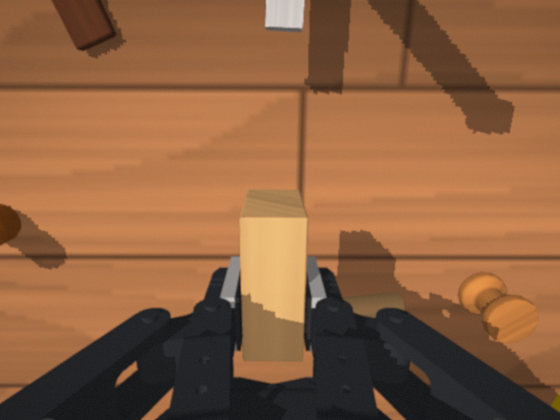

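Run:
```python
from h import *
f=bot.grab_frame('wrist');o=bot.observe()
hsv=cv2.cvtColor(f['img'],cv2.COLOR_RGB2HSV)
m=cv2.inRange(hsv,(0,0,100),(180,50,255)); m[45:]=0; m[:,:230]=0;m[:,330:]=0
for r in range(0,36,4):
    x=np.where(m[r])[0]; print(r,x.min() if len(x) else '',x.max() if len(x) else '')
for c in range(266,304,6): print(c,np.where(m[:,c])[0].max(), hsv[[10,20,26,29],c,2])
for z in (.036,.04,.044,.055):
    print(z,[px2w(f,u,z,o).round(4)[:2].tolist() for u in [(265,28),(303,31),(265.5,0),(305,0),(274,215)]])
```

```text
0 266 304
4 266 304
8 266 303
12 266 303
16 266 303
20 266 303
24 266 302
28 284 301
32  
266 27 [197 193 166 121]
272 27 [206 209 174  97]
278 27 [209 210 181  93]
284 30 [202 203 187  94]
290 28 [213 214 206  90]
296 28 [204 205 206  92]
302 27 [209 208 190 136]
0.036 [[0.5785, 0.0766], [0.577, 0.0543], [0.593, 0.0763], [0.5931, 0.0536], [0.4631, 0.0705]]
0.04 [[0.5778, 0.0765], [0.5763, 0.0546], [0.592, 0.0762], [0.5921, 0.054], [0.4645, 0.0705]]
0.044 [[0.577, 0.0764], [0.5756, 0.0549], [0.591, 0.0762], [0.5911, 0.0543], [0.4658, 0.0706]]
0.055 [[0.575, 0.0762], [0.5737, 0.0558], [0.5882, 0.076], [0.5884, 0.0552], [0.4694, 0.0706]]
```

Run:
```python
from h import *
s=plan([.50,.067,.095],[np.pi,0,0])
```

```text
[12.8, 1.7, 32.0, 0.001, -0.0, 0.001]
[12.8, 1.7, 32.0, 0.001, -0.0, 0.001]
[12.8, 1.7, 32.0, 0.001, -0.0, 0.001]
```

```bash
python3 -m jog '[[[13,2,32,0,0,0,0],[13,2,32,0,0,0,0],[13,1,32,0,0,0,0],[0,0,0,0,0,0,0],[0,0,0,0,0,0,0]]]' && python3 -m jog '[[[0,0,4,0,0,0,0],[0,0,4,0,0,0,0],[0,0,2,0,0,0,0],[0,0,0,0,0,0,0],[0,0,0,0,0,0,0]]]'
```

```text
clock: 8.65
position: [0.5001, 0.0664, 0.0951]
tool_rot: [3.14, 0.001, 0.004]
force: [-0.2, 0.1, 0.2]
grip_width: 0.0234
finger_force: 35.0
clock: 9.15
position: [0.5006, 0.0666, 0.0855]
tool_rot: [3.14, -0.001, 0.004]
force: [0.0, 0.1, -1.5]
grip_width: 0.0236
finger_force: 35.0
```

```bash
python3 -m jog '[[[0,0,1,0,0,0,0],[0,0,0,0,0,0,0],[0,0,0,0,0,0,0]]]' && python3 -m jog '[[[0,0,0,0,0,0,0.4],[0,0,0,0,0,0,0.4],[0,0,0,0,0,0,0.4],[0,0,0,0,0,0,0],[0,0,0,0,0,0,0]]]' 20 && python3 -m jog '[[[0,0,0,0,0,0,0],[0,0,0,0,0,0,0],[0,0,0,0,0,0,0]]]'
```

```text
clock: 9.45
position: [0.5007, 0.0666, 0.0845]
tool_rot: [3.14, -0.001, 0.004]
force: [-1.5, -0.2, 4.4]
grip_width: 0.0235
finger_force: 35.7
clock: 9.95
position: [0.5006, 0.0666, 0.0843]
tool_rot: [3.14, -0.0, 0.004]
force: [-1.1, 0.1, 1.8]
grip_width: 0.0239
finger_force: 20.7
clock: 10.25
position: [0.5006, 0.0666, 0.0843]
tool_rot: [3.14, -0.0, 0.004]
force: [-0.3, -0.3, 4.3]
grip_width: 0.0238
finger_force: 20.8
```

```bash
python3 -m jog '[[[10,0,0,0,0,0,0],[10,0,0,0,0,0,0],[6,0,0,0,0,0,0],[0,0,0,0,0,0,0],[0,0,0,0,0,0,0]]]'
python3 - <<'E'
from h import *
f=bot.grab_frame('wrist');save(f,'w4.png')
E
for i in 1 2; do :; done; python3 -m jog '[[[2,0,0,0,0,0,0],[2,0,0,0,0,0,0],[0,0,0,0,0,0,0]]]'
```

```text
clock: 10.75
position: [0.527, 0.0666, 0.0843]
tool_rot: [3.14, -0.001, 0.004]
force: [2.0, 0.5, 3.2]
grip_width: 0.0239
finger_force: 20.3
clock: 11.1
position: [0.5301, 0.0667, 0.0842]
tool_rot: [3.14, 0.001, 0.004]
force: [-1.7, 0.3, 6.3]
grip_width: 0.0238
finger_force: 20.9
```

View pics/w4.png

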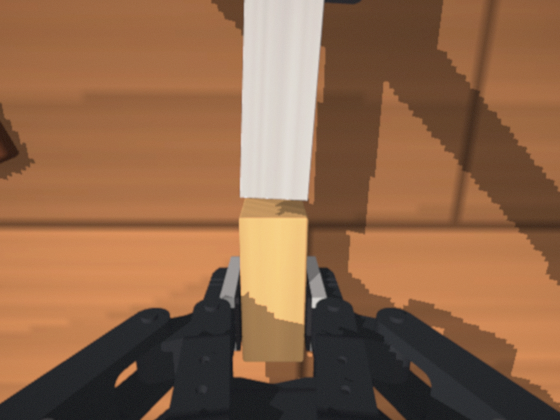

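```bash
python3 -m jog '[[[2,0,0,0,0,0,0],[2,0,0,0,0,0,0],[0,0,0,0,0,0,0]]]'; python3 -m jog '[[[2,0,0,0,0,0,0],[0,0,0,0,0,0,0]]]'
```

```text
clock: 11.4
position: [0.5341, 0.0667, 0.0842]
tool_rot: [3.14, 0.001, 0.004]
force: [-1.5, -0.2, 6.8]
grip_width: 0.0234
finger_force: 20.8
clock: 11.6
position: [0.536, 0.0667, 0.0842]
tool_rot: [3.14, 0.001, 0.004]
force: [-2.3, 0.2, 7.1]
grip_width: 0.0237
finger_force: 20.9
```

```bash
for k in 1; do python3 -m jog '[[[1,0,0,0,0,0,0],[1,0,0,0,0,0,0],[0,0,0,0,0,0,0]]]'; done
python3 - <<'E'
from h import *
o=bot.observe();f=bot.grab_frame('wrist')
v=cv2.cvtColor(f['img'],cv2.COLOR_RGB2HSV)
print([(r,*v[r,274]) for r in range(185,225,2)])
E
python3 -m jog '[[[1,0,0,0,0,0,0],[1,0,0,0,0,0,0],[0,0,0,0,0,0,0]]]'
```

```text
clock: 11.9
position: [0.5379, 0.0667, 0.0842]
tool_rot: [3.14, 0.001, 0.004]
force: [-3.2, -0.3, 8.2]
grip_width: 0.0235
finger_force: 21.0
[(185, np.uint8(19), np.uint8(16), np.uint8(222)), (187, np.uint8(13), np.uint8(16), np.uint8(222)), (189, np.uint8(14), np.uint8(15), np.uint8(221)), (191, np.uint8(15), np.uint8(16), np.uint8(222)), (193, np.uint8(12), np.uint8(17), np.uint8(222)), (195, np.uint8(13), np.uint8(16), np.uint8(221)), (197, np.uint8(15), np.uint8(14), np.uint8(221)), (199, np.uint8(15), np.uint8(14), np.uint8(221)), (201, np.uint8(18), np.uint8(15), np.uint8(221)), (203, np.uint8(13), np.uint8(16), np.uint8(221)), (205, np.uint8(15), np.uint8(16), np.uint8(221)), (207, np.uint8(12), np.uint8(15), np.uint8(221)), (209, np.uint8(15), np.uint8(16), np.uint8(221)), (211, np.uint8(17), np.uint8(16), np.uint8(222)), (213, np.uint8(18), np.uint8(15), np.uint8(219)), (215, np.uint8(19), np.uint8(19), np.uint8(220)), (217, np.uint8(19), np.uint8(18), np.uint8(221)), (219, np.uint8(18), np.uint8(17), np.uint8(220)), (221, np.uint8(19), np.uint8(16), np.uint8(220)), (223, np.uint8(16), np.uint8(17), np.uint8(221))]
clock: 12.25
position: [0.5399, 0.0667, 0.0843]
tool_rot: [3.14, 0.001, 0.004]
force: [-3.7, 0.0, 7.3]
grip_width: 0.0237
finger_force: 21.0
```

```bash
cat >> h.py <<'E'
def foot():
    """row of foot's front edge and of the blank's rear top edge in column 274, wrist view"""
    f=bot.grab_frame('wrist'); v=cv2.cvtColor(f['img'],cv2.COLOR_RGB2HSV)
    g=np.where(v[:330,274,1]<50)[0]; b=np.where(v[200:375,274,1]>80)[0]+200; print('foot edge row',g.max(),'blank rows',b.min(),b.max(),bot.observe()['force'].round(1))
E
python3 -c 'from h import *;foot()'; python3 -m jog '[[[1,0,0,0,0,0,0],[1,0,0,0,0,0,0],[0,0,0,0,0,0,0]]]';python3 -c 'from h import *;foot()'; python3 -m jog '[[[1,0,0,0,0,0,0],[1,0,0,0,0,0,0],[0,0,0,0,0,0,0]]]';python3 -c 'from h import *;foot()'
```

```text
foot edge row 239 blank rows 240 374 [-4.3 -0.7  8.7]
clock: 12.6
position: [0.5419, 0.0668, 0.0843]
tool_rot: [3.14, 0.001, 0.004]
force: [-4.7, 0.4, 7.1]
grip_width: 0.0235
finger_force: 21.0
foot edge row 245 blank rows 246 374 [-3.9 -0.8  7.8]
clock: 12.95
position: [0.5439, 0.0668, 0.0843]
tool_rot: [3.14, 0.001, 0.004]
force: [-3.8, 0.2, 7.3]
grip_width: 0.0238
finger_force: 21.0
foot edge row 251 blank rows 252 374 [-3.4 -0.2  7.9]
```

```bash
python3 -m jog '[[[1,0,0,0,0,0,0],[1,0,0,0,0,0,0],[1,0,0,0,0,0,0],[1,0,0,0,0,0,0],[0,0,0,0,0,0,0]]]';python3 - <<'E'
from h import *
f=bot.grab_frame('wrist'); g=bot.grab_frame('side')
a=cv2.resize(f['img'][150:420,150:400],None,fx=1.8,fy=1.8); b=cv2.resize(g['img'][180:270,200:300],None,fx=3.4,fy=5.4)[:486]
b=np.pad(b,((0,486-b.shape[0]),(0,0),(0,0)))
cv2.imwrite('pics/c5.png',cv2.cvtColor(np.hstack([a,b]),cv2.COLOR_RGB2BGR))
E
```

```text
clock: 13.5
position: [0.5479, 0.0668, 0.0842]
tool_rot: [3.14, 0.001, 0.004]
force: [-3.3, 0.7, 8.4]
grip_width: 0.0239
finger_force: 21.0
```

View pics/c5.png

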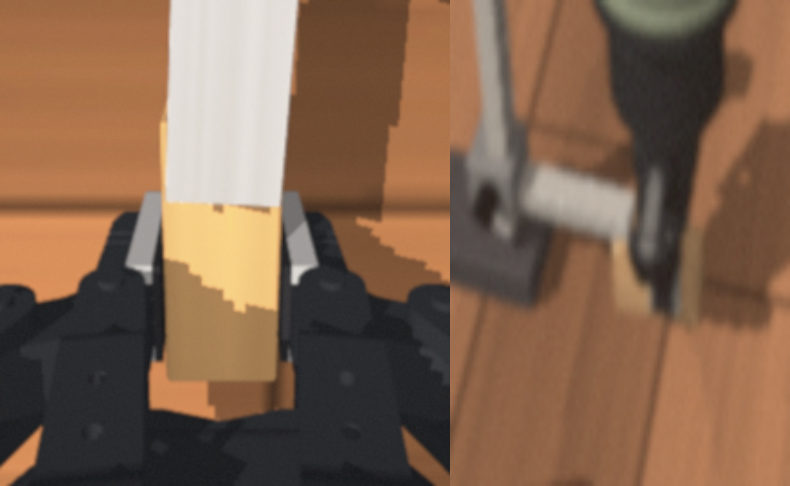

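The blank's front (crop y≈120) is past the foot's edge (crop y≈203) and its rear is unchanged in the grip. It slipped under with only about 3–4 N of sliding friction, so this one goes to the round tray.

```bash
python3 -m jog '[[[-10,0,0,0,0,0,0],[-20,0,0,0,0,0,0],[-20,0,-10,0,0,0,0],[0,0,-50,0,0,0,0],[0,0,-50,0,0,0,0]]]' 35 ; python3 -m jog '[[[-5,10,-40,0,0,-0.05,0],[-8,48,-10,0,0,-0.05,0],[-10,48,-10,0,0,-0.05,0],[-10,48,0,0,0,-0.05,0],[-13,48,0,0,0,-0.05,0]]]'; python3 -m jog '[[[-10,48,0,0,0,0,0],[0,20,0,0,0,0,0],[0,0,0,0,0,0,0],[0,0,0,0,0,0,0]]]'
python3 - <<'E'
from h import *
o=bot.observe();f=bot.grab_frame('wrist');save(f,'w6.png');print(o['position'],o['tool_rot'])
for q in ('tray_round_floor','tray_fork_floor'):
    for d in bot.spot_point(q,f)[:3]: print(q,d)
np.save('w6pose.npy',np.r_[o['position'],o['tool_rot']])
E
```

```text
clock: 14.1
position: [0.4968, 0.0664, 0.1947]
tool_rot: [3.139, 0.003, 0.004]
force: [1.0, 0.2, -0.7]
grip_width: 0.0234
finger_force: 34.6
clock: 14.6
position: [0.4768, -0.1403, 0.2547]
tool_rot: [3.141, -0.0, 0.257]
force: [0.8, 0.2, -0.4]
grip_width: 0.0234
finger_force: 34.7
clock: 15.0
position: [0.4845, -0.207, 0.2541]
tool_rot: [3.141, 0.001, 0.254]
force: [-0.1, -0.4, -1.0]
grip_width: 0.0236
finger_force: 34.7
[ 0.48451517 -0.2069622   0.25411317] [3.14102761e+00 9.85796200e-04 2.53543774e-01]
tray_round_floor {'xyz': [0.517, -0.1955, 0.0624], 'conf': 0.97}
tray_fork_floor {'xyz': [0.309, -0.2271, 0.0604], 'conf': 0.98}
```

View pics/w6.png

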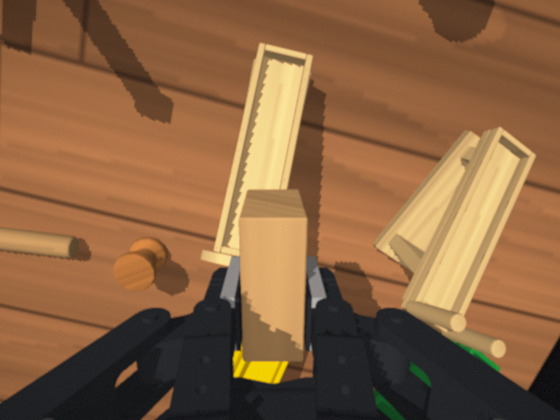

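```bash
cat >> h.py <<'E'
from scipy.optimize import least_squares
K_=None
def w2px(f,X,pos,rot):
    T=f['tool_from_camera']; Rt=Ro.from_euler('xyz',rot).as_matrix()
    c=T[:3,:3].T@(Rt.T@(np.array(X)-pos)-T[:3,3]); p=f['intrinsics']@c; return p[:2]/p[2]
def tray_T(x,y,yaw): return np.array([x,y,.062]),(Ro.from_euler('z',yaw)*Ro.from_euler('y',np.radians(25))).as_matrix()
def fit_tray(f,pose,corn,lines,x0):
    """corn: [(uv, local)], lines: [(uv, local_y)] on rim (z=10mm) lines"""
    def res(p):
        t,R=tray_T(*p); r=[]
        for uv,l in corn: r+=list(w2px(f,t+R@np.array(l),pose[:3],pose[3:])-uv)
        for uv,ly in lines:
            a=w2px(f,t+R@np.array([-.07,ly,.01]),pose[:3],pose[3:]);b=w2px(f,t+R@np.array([.08,ly,.01]),pose[:3],pose[3:])
            d=(b-a)/np.linalg.norm(b-a); r.append(d[0]*(uv[1]-a[1])-d[1]*(uv[0]-a[0]))
        return r
    s=least_squares(res,x0); print(s.x.round(4),np.round(s.fun,1)); return s.x
def place(tr,s,dx=0,lift=0,h=.0843,dy=0):
    """TCP pose putting blank (held dx behind centre) with centre at tray x=s, lift off floor"""
    t,R=tray_T(*tr); p=t+R@np.array([s+dx,dy,h+lift]); r=Ro.from_matrix(R)*Ro.from_euler('x',np.pi); return p,r.as_euler('xyz')
E
python3 - <<'E'
from h import *
f=bot.grab_frame('wrist');ps=np.load('w6pose.npy')
C=lambda a,b:[(a,(.08,.021,.01)),(b,(.08,-.021,.01))]
tr=fit_tray(f,ps,C((260,43),(312,55)),[((216,248),.021),((238,145),.021)],[.517,-.195,.2])
tf=fit_tray(f,ps,C((499,128),(535,157)),[((405,300),.021),((452,213),.021)],[.505,-.364,-.1])
np.save('trays.npy',[tr,tf])
o=bot.observe();print('blank front top px->', px2w(f,(273,215),o['position'][2]-.0843+.043,o), o['position'])
p,r=place(tr,.040,-.008,.06); print(p,r); s=plan(p,r); p,r=place(tr,.040,-.008,.004); print(p,r); plan(p,r,start=s)
E
```

```text
[ 0.5207 -0.1927  0.0507] [-0.9 -0.1  1.1  0.2 -0.1  0.3]
[ 0.5064 -0.3612 -0.389 ] [ 0.4 -1.2 -1.   0.9 -0.2 -0.5]
blank front top px-> [ 0.52281116 -0.19692602  0.21325503] [ 0.48516299 -0.20610058  0.25455503]
[ 0.61055102 -0.1881627   0.17925643] [3.14159265 0.43633231 0.05065238]
[31.5, 3.6, 18.8, 0.011, -0.109, 0.05]
[33.5, 2.1, 15.3, 0.011, -0.109, 0.05]
[35.0, 0.6, 11.5, 0.011, -0.109, 0.05]
[36.0, -1.1, 7.7, 0.011, -0.109, 0.05]
[ 0.58691475 -0.18936096  0.12850319] [3.14159265 0.43633231 0.05065238]
[0.0, -0.0, 28.0, 0.0, 0.0, 0.0]
[0.0, -0.0, 28.0, 0.0, 0.0, 0.0]
```

```bash
python3 -m jog '[[[31,4,19,0.011,-0.109,0.05,0],[33,2,15,0.011,-0.109,0.05,0],[35,0,11,0.011,-0.109,0.05,0],[36,-1,8,0.011,-0.109,0.05,0],[0,0,0,0,0,0,0]]]' >/dev/null; python3 -m jog '[[[0,0,0,0,0,0,0],[0,0,0,0,0,0,0]]]'
python3 - <<'E'
from h import *
tr=np.load('trays.npy')[0]
p,r=place(tr,.040,-.0085,.02); s=plan(p,r); p,r=place(tr,.040,-.0085,.003); plan(p,r,start=s)
f=bot.grab_frame('wrist');save(f,'w7.png')
E
```

```text
clock: 15.9
position: [0.6093, -0.1897, 0.1807]
tool_rot: [3.139, 0.436, 0.05]
force: [-0.1, -1.0, 0.0]
grip_width: 0.0234
finger_force: 34.7
[1.3, -1.6, 40.7, 0.002, -0.0, -0.001]
[-0.0, -0.0, 17.0, 0.0, 0.0, 0.0]
```

View pics/w7.png

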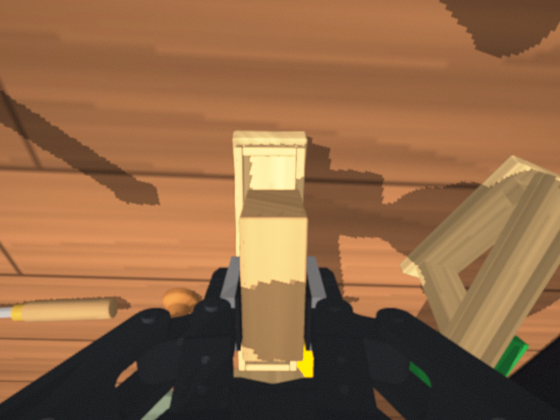

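```bash
python3 -m jog '[[[1,-2,20,0.002,0,0,0],[0,0,20,0,0,0,0],[0,0,10,0,0,0,0],[0,0,4,0,0,0,0],[0,0,0,0,0,0,0]]]' >/dev/null; python3 -m jog '[[[0,0,2,0,0,0,0],[0,0,0,0,0,0,0],[0,0,0,0,0,0,0]]]'
python3 - <<'E'
from h import *
tr=np.load('trays.npy')[0]
p,r=place(tr,.040,-.0085,0); plan(p,r)
E
```

```text
clock: 16.75
position: [0.5871, -0.1888, 0.1288]
tool_rot: [3.141, 0.437, 0.05]
force: [0.5, 0.3, -0.8]
grip_width: 0.0235
finger_force: 34.7
[-0.5, 0.5, 4.3, 0.0, 0.0, -0.0]
```

```bash
python3 -m jog '[[[0,0,1.5,0,0,0,0],[0,0,1.5,0,0,0,0],[0,0,0,0,0,0,0],[0,0,0,0,0,0,0]]]';  python3 -m jog '[[[0,0,1,0,0,0,0],[0,0,0,0,0,0,0],[0,0,0,0,0,0,0]]]'
```

```text
clock: 17.15
position: [0.5855, -0.1888, 0.1257]
tool_rot: [3.141, 0.437, 0.05]
force: [-0.7, -0.1, -0.9]
grip_width: 0.0234
finger_force: 34.7
clock: 17.45
position: [0.5853, -0.1889, 0.1251]
tool_rot: [3.141, 0.437, 0.05]
force: [0.6, 1.0, 5.2]
grip_width: 0.0235
finger_force: 35.4
```

```bash
python3 -m jog '[[[0,0,0,0,0,0,0.5],[0,0,0,0,0,0,0.5],[0,0,0,0,0,0,0.5],[0,0,-15,0,0,0,0.5],[0,0,-40,0,0,0,0.6]]]';  python3 -m jog '[[[0,0,-40,0,0,0,0.6],[0,0,-20,0,0,0,1],[0,0,0,0,0,0,1]]]'
python3 - <<'E'
from h import *
f=bot.grab_frame('wrist');o=bot.observe();save(f,'w8.png')
s=plan([.50,-.10,.28],[np.pi,0,.3]);print();s=plan([.48,.2,.28],[np.pi,0,.59],start=s);print();plan([.455,.335,.25],[np.pi,0,.59],start=s)
E
```

```text
clock: 17.95
position: [0.6068, -0.1874, 0.1728]
tool_rot: [-3.14, 0.443, 0.05]
force: [0.9, -0.1, -0.5]
grip_width: 0.0511
finger_force: 0.0
clock: 18.25
position: [0.6353, -0.1866, 0.2314]
tool_rot: [3.14, 0.433, 0.05]
force: [0.2, -0.1, -1.3]
grip_width: 0.0779
finger_force: 0.0
[-34.7, -23.3, 2.3, -0.013, 0.108, -0.061]
[-33.2, -25.4, -1.8, -0.013, 0.108, -0.061]
[-31.2, -27.3, -5.6, -0.013, 0.108, -0.061]
[-28.7, -29.0, -9.2, -0.013, 0.108, -0.061]

[9.9, -41.8, -0.0, 0.0, 0.0, -0.041]
[11.7, -41.3, -0.0, 0.0, 0.0, -0.041]
[13.4, -40.8, -0.0, 0.0, 0.0, -0.041]
[15.0, -40.2, -0.0, -0.0, 0.0, -0.041]
[16.7, -39.6, -0.0, 0.0, 0.0, -0.041]
[18.3, -38.9, -0.0, 0.0, 0.0, -0.041]
[19.9, -38.1, -0.0, -0.0, 0.0, -0.041]

[18.1, -42.0, 10.0, 0.0, 0.0, 0.0]
[18.1, -42.0, 10.0, 0.0, 0.0, 0.0]
[18.1, -42.0, 10.0, 0.0, 0.0, 0.0]
```

View pics/w8.png

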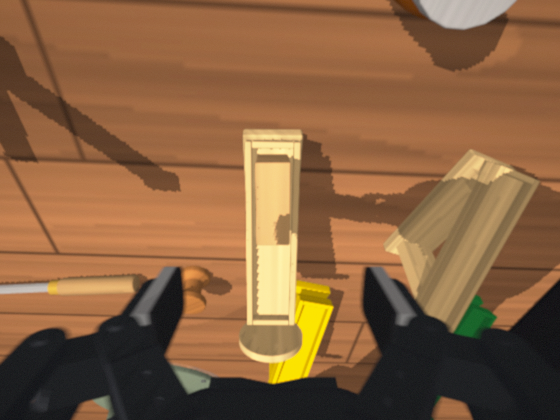

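The first blank lies lengthwise at the lower end of the round tray (px 255–290, 155–243). That was picture 11, one over the 10-view limit, so from here I work from numbers only.

```bash
python3 -m jog '[[[-34,-23,2,-0.013,0.108,-0.061,1],[-33,-25,-2,-0.013,0.108,-0.061,1],[-31,-27,-6,-0.013,0.108,-0.061,1],[-29,-29,-9,-0.013,0.108,-0.061,1],[10,-42,0,0,0,-0.041,1]]]' >/dev/null; python3 -m jog '[[[12,-41,0,0,0,-0.041,1],[13,-41,0,0,0,-0.041,1],[15,-40,0,0,0,-0.041,1],[17,-40,0,0,0,-0.041,1],[18,-39,0,0,0,-0.041,1]]]' >/dev/null; python3 -m jog '[[[20,-38,0,0,0,-0.041,1],[18,-42,10,0,0,0,1],[18,-42,10,0,0,0,1],[18,-42,10,0,0,0,1],[0,0,0,0,0,0,1]]]' >/dev/null; python3 -m jog '[[[0,0,0,0,0,0,1],[0,0,0,0,0,0,1]]]'
python3 - <<'E'
from h import *
for z in (.034,.038,.042,.046): c,a=blank(z,np.array([.455,.34]))
f=bot.grab_frame('wrist')
for q in ('blank_b_grip','rosin_pot'): print([(d['xyz'],d['conf']) for d in bot.spot_point(q,f)])
plan([c[0],c[1],.25],[np.pi,0,a])
E
```

```text
clock: 20.0
position: [0.4693, 0.3309, 0.2491]
tool_rot: [-3.132, 0.021, 0.573]
force: [0.8, 0.0, 0.1]
grip_width: 0.0855
finger_force: 0.0
blank [0.45   0.3503] size [59.6 22.9] yaw 0.54
blank [0.4514 0.3507] size [58.8 22.9] yaw 0.549
blank [0.4527 0.351 ] size [58.  22.1] yaw 0.535
blank [0.4539 0.3514] size [57.1 21.9] yaw 0.539
[]
[([0.4469, 0.2877, -0.0], 0.97)]
[-2.4, -25.0, 0.0, -0.01, 0.019, 0.034]
```

Run:
```python
from h import *
plan([.4476,.3484,.17],[np.pi,0,.54])
```

```text
[-3.9, -12.5, 40.1, -0.005, 0.01, 0.016]
[-4.5, -12.6, 40.0, -0.005, 0.01, 0.016]
```

```bash
python3 -m jog '[[[-4,-13,40,-0.005,0.01,0.016,0.55],[-4,-12,40,-0.005,0.01,0.016,0.55],[0,0,0,0,0,0,0.55],[0,0,0,0,0,0,0.55],[0,0,0,0,0,0,0.55]]]'
python3 - <<'E'
from h import *
for z in (.03,.034,.038,.042): c,a=blank(z,np.array([.451,.35]))
f=bot.grab_frame('wrist')
print([(d['xyz'],d['conf']) for d in bot.spot_point('rosin_pot',f)],[(d['xyz'],d['conf']) for d in bot.spot_point('blank_b_grip',f)])
d=bot.trace('blank_b_grip',f)
if d:
    o=bot.observe();ct=max(cv2.findContours(d[0]['region'].astype(np.uint8),0,2)[0],key=cv2.contourArea); print(d[0]['conf'],cv2.minAreaRect(ct),cv2.boundingRect(ct))
E
```

```text
clock: 20.85
position: [0.4491, 0.3487, 0.1717]
tool_rot: [-3.141, -0.002, 0.541]
force: [0.3, -0.3, 0.2]
grip_width: 0.0467
finger_force: 0.0
blank [0.4488 0.3495] size [60.4 23.6] yaw 0.543
blank [0.45   0.3504] size [59.3 23.3] yaw 0.542
blank [0.4514 0.3511] size [58.7 22.5] yaw 0.536
blank [0.4528 0.3518] size [56.9 22.2] yaw 0.526
[([0.4479, 0.2913, -0.0038], 0.6)] []
```

```bash
python3 -m jog '[[[-3,-1,40,0,0,0,0.55],[0,0,30,0,0,0,0.55],[0,0,16,0,0,0,0.55],[0,0,0,0,0,0,0.55],[0,0,0,0,0,0,0.55]]]'
python3 - <<'E'
from h import *
plan([.4461,.348,.085],[np.pi,0,.54])
E
```

```text
clock: 21.75
position: [0.4451, 0.3483, 0.0846]
tool_rot: [-3.141, -0.001, 0.541]
force: [-0.5, -0.5, 1.3]
grip_width: 0.047
finger_force: 0.0
[0.7, 0.7, -0.4, -0.0, -0.001, 0.001]
```

```bash
python3 -m jog '[[[0,1,0,0,0,0,0.4],[0,0,0,0,0,0,0],[0,0,0,0,0,0,0],[0,0,0,0,0,0,0],[0,0,0,0,0,0,0]]]' 35; python3 -m jog '[[[0,0,0,0,0,0,0],[0,0,0,0,0,0,0]]]'
python3 - <<'E'
from h import *
s=plan([.445,.345,.20],[np.pi,0,.54]);print();plan([.49,.067,.19],[np.pi,0,0],start=s)
E
```

```text
clock: 22.25
position: [0.4458, 0.3476, 0.0852]
tool_rot: [-3.141, -0.002, 0.541]
force: [-1.1, -1.7, 9.2]
grip_width: 0.023
finger_force: 34.5
clock: 22.45
position: [0.4458, 0.3476, 0.0853]
tool_rot: [-3.141, -0.002, 0.541]
force: [-1.2, -2.6, 9.2]
grip_width: 0.0233
finger_force: 34.5
[-0.6, 0.6, -38.2, -0.0, -0.001, 0.0]
[-0.6, 0.6, -38.2, -0.0, -0.001, 0.0]
[-0.7, 0.6, -38.2, -0.0, -0.001, 0.0]

[-17.4, 43.6, 1.7, 0.0, -0.0, 0.09]
[-13.4, 45.0, 1.7, 0.0, -0.0, 0.09]
[-9.3, 46.0, 1.7, 0.0, -0.0, 0.09]
[-5.1, 46.7, 1.7, 0.0, -0.0, 0.09]
[-0.9, 46.9, 1.7, -0.0, -0.0, 0.09]
[3.3, 46.8, 1.7, 0.0, -0.0, 0.09]
```

```bash
python3 -m jog '[[[0,0,-38,0,0,0,0],[0,0,-38,0,0,0,0],[0,0,-38,0,0,0,0],[-17,43,2,0,0,0.09,0],[-13,45,2,0,0,0.09,0]]]' >/dev/null; python3 -m jog '[[[-9,46,2,0,0,0.09,0],[-5,47,2,0,0,0.09,0],[-1,47,2,0,0,0.09,0],[3,47,2,0,0,0.09,0],[0,0,0,0,0,0,0]]]' >/dev/null; python3 -m jog '[[[0,0,0,0,0,0,0],[0,0,0,0,0,0,0]]]'
python3 - <<'E'
from h import *
o=bot.observe();f=bot.grab_frame('wrist'); v=cv2.cvtColor(f['img'],cv2.COLOR_RGB2HSV)
print([tuple(int(k) for k in v[r,274]) for r in range(150,380,8)])
print([tuple(int(k) for k in v[290,c]) for c in range(225,325,6)])
plan([.497,.067,.095],[np.pi,0,0])
E
```

```text
clock: 23.65
position: [0.4912, 0.0706, 0.1862]
tool_rot: [-3.14, -0.001, 0.003]
force: [0.7, 0.9, -0.5]
grip_width: 0.0232
finger_force: 35.0
[(13, 149, 186), (12, 149, 190), (12, 147, 196), (12, 147, 193), (12, 149, 199), (12, 149, 198), (16, 129, 166), (16, 130, 165), (16, 128, 157), (16, 129, 213), (16, 131, 213), (16, 130, 214), (16, 130, 212), (16, 131, 213), (16, 129, 214), (16, 129, 212), (16, 131, 211), (16, 130, 212), (16, 132, 212), (16, 130, 174), (16, 125, 133), (16, 127, 130), (15, 125, 131), (16, 128, 133), (16, 129, 152), (17, 141, 148), (21, 172, 234), (12, 146, 202), (12, 149, 195)]
[(10, 10, 153), (5, 10, 153), (170, 16, 49), (15, 120, 83), (16, 129, 146), (16, 128, 146), (16, 127, 143), (16, 130, 210), (16, 130, 210), (16, 129, 212), (16, 129, 215), (16, 131, 211), (16, 129, 213), (14, 95, 75), (10, 11, 69), (6, 8, 152), (6, 8, 152)]
[2.9, 2.0, 45.6, -0.001, -0.0, 0.002]
[2.9, 2.0, 45.6, -0.001, -0.0, 0.002]
```

```bash
python3 -m jog '[[[3,2,45,0,0,0,0],[3,2,45,0,0,0,0],[0,0,0,0,0,0,0],[0,0,7,0,0,0,0],[0,0,2,0,0,0,0]]]'; python3 -m jog '[[[0,0,0,0,0,0,0],[0,0,0,0,0,0,0]]]'
```

```text
clock: 24.2
position: [0.4978, 0.0664, 0.0881]
tool_rot: [-3.141, -0.002, 0.002]
force: [0.4, 0.2, 0.8]
grip_width: 0.0235
finger_force: 35.0
clock: 24.4
position: [0.4977, 0.0662, 0.0882]
tool_rot: [-3.141, -0.002, 0.002]
force: [0.5, 0.3, -0.5]
grip_width: 0.0239
finger_force: 35.0
```

```bash
python3 -m jog '[[[0,0,0.8,0,0,0,0],[0,0,0,0,0,0,0],[0,0,0,0,0,0,0]]]'
```

```text
clock: 24.7
position: [0.4972, 0.0658, 0.0862]
tool_rot: [-3.141, -0.0, 0.002]
force: [0.8, -1.2, -0.7]
grip_width: 0.0232
finger_force: 35.0
```

```bash
python3 -m jog '[[[0,0,1,0,0,0,0],[0,0,0,0,0,0,0],[0,0,0,0,0,0,0]]]'; python3 -m jog '[[[0,0,0,0,0,0,0.4],[0,0,0,0,0,0,0.4],[0,0,0,0,0,0,0.4],[0,0,0,0,0,0,0],[0,0,0,0,0,0,0]]]' 20 && python3 -m jog '[[[0,0,0,0,0,0,0],[0,0,0,0,0,0,0],[0,0,0,0,0,0,0]]]'
```

```text
clock: 25.0
position: [0.4972, 0.0658, 0.0853]
tool_rot: [-3.141, -0.0, 0.001]
force: [-2.0, -0.4, 8.9]
grip_width: 0.0228
finger_force: 36.3
clock: 25.5
position: [0.4972, 0.0658, 0.085]
tool_rot: [-3.141, -0.0, 0.002]
force: [-0.8, -0.1, 0.9]
grip_width: 0.0237
finger_force: 20.1
clock: 25.8
position: [0.4972, 0.0658, 0.085]
tool_rot: [-3.141, -0.0, 0.002]
force: [0.3, -0.6, 1.5]
grip_width: 0.0238
finger_force: 20.1
```

```bash
python3 -m jog '[[[10,0,0,0,0,0,0],[10,0,0,0,0,0,0],[10,0,0,0,0,0,0],[2,0,0,0,0,0,0],[0,0,0,0,0,0,0]]]'; python3 -c 'from h import *;foot()'; python3 -m jog '[[[2,0,0,0,0,0,0],[2,0,0,0,0,0,0],[0,0,0,0,0,0,0]]]'; python3 -c 'from h import *;foot()'; python3 -m jog '[[[2,0,0,0,0,0,0],[2,0,0,0,0,0,0],[0,0,0,0,0,0,0]]]'; python3 -c 'from h import *;foot()'
```

```text
clock: 26.3
position: [0.5297, 0.0658, 0.085]
tool_rot: [-3.141, -0.001, 0.001]
force: [1.0, -0.4, 2.5]
grip_width: 0.0235
finger_force: 20.2
foot edge row 207 blank rows 208 374 [ 1.2 -0.4  1.9]
clock: 26.65
position: [0.5329, 0.0659, 0.085]
tool_rot: [-3.141, 0.0, 0.002]
force: [-1.9, 0.7, 4.4]
grip_width: 0.0237
finger_force: 20.5
foot edge row 217 blank rows 218 374 [-1.3  0.3  4.3]
clock: 27.0
position: [0.5371, 0.0658, 0.085]
tool_rot: [-3.141, 0.0, 0.001]
force: [-1.2, 0.2, 3.3]
grip_width: 0.0237
finger_force: 20.5
foot edge row 230 blank rows 231 374 [-0.3 -0.3  3.4]
```

```bash
python3 -m jog '[[[1,0,0,0,0,0,0],[1,0,0,0,0,0,0],[0,0,0,0,0,0,0]]]'|grep -E 'pos|force: \['; python3 -m jog '[[[1,0,0,0,0,0,0],[1,0,0,0,0,0,0],[0,0,0,0,0,0,0]]]'|grep -E 'pos|force: \['; python3 -m jog '[[[1,0,0,0,0,0,0],[0,0,0,0,0,0,0]]]'|grep -E 'pos|force: \['
```

```text
position: [0.5389, 0.0658, 0.085]
force: [-1.6, 0.2, 4.9]
position: [0.541, 0.0658, 0.085]
force: [-2.1, -0.6, 4.5]
position: [0.5419, 0.0658, 0.085]
force: [-3.3, 0.3, 6.4]
```

```bash
python3 -m jog '[[[1,0,0,0,0,0,0],[0,0,0,0,0,0,0]]]'|grep -E 'pos|force: \['; python3 -m jog '[[[1,0,0,0,0,0,0],[0,0,0,0,0,0,0]]]'|grep -E 'pos|force: \['
```

```text
position: [0.543, 0.0659, 0.085]
force: [-2.4, -0.6, 5.1]
position: [0.544, 0.0659, 0.085]
force: [-3.0, 0.7, 4.8]
```

```bash
python3 -m jog '[[[1,0,0,0,0,0,0],[1,0,0,0,0,0,0],[0,0,0,0,0,0,0]]]'|grep -E 'pos|force: \[';python3 -c 'from h import *;foot()'
```

```text
position: [0.546, 0.0658, 0.085]
force: [-2.9, -1.4, 5.5]
foot edge row 256 blank rows 257 374 [-2.   0.6  4.6]
```

```bash
python3 -m jog '[[[1,0,0,0,0,0,0],[1,0,0,0,0,0,0],[0,0,0,0,0,0,0]]]'|grep -E 'pos|force: \['; python3 -m jog '[[[1,0,0,0,0,0,0],[1,0,0,0,0,0,0],[1,0,0,0,0,0,0],[0,0,0,0,0,0,0]]]'|grep -E 'pos|force: \[';python3 - <<'E'
from h import *
foot(); o=bot.observe(); f=bot.grab_frame('wrist'); v=cv2.cvtColor(f['img'],cv2.COLOR_RGB2HSV)
for r in (200,225,245,260): print(r,[tuple(int(k) for k in v[r,c]) for c in range(228,324,5)])
print('rear',[(r,*map(int,v[r,268])) for r in range(330,375,4)])
for z in (.05,.055): print('foot edge x',px2w(f,(274,np.where(v[:330,274,1]<50)[0].max()),z,o))
for d in bot.spot_point('gauge_foot',bot.grab_frame('top')): print(d)
for d in bot.spot_point('gauge_foot',bot.grab_frame('side')): print(d)
E
```

```text
position: [0.5481, 0.0659, 0.085]
force: [-3.0, 0.1, 4.5]
position: [0.551, 0.0659, 0.085]
force: [-1.8, 0.7, 5.2]
foot edge row 270 blank rows 272 374 [-1.9 -0.7  4.7]
200 [(12, 144, 179), (12, 145, 179), (12, 145, 180), (13, 10, 231), (15, 11, 230), (13, 10, 231), (15, 11, 227), (14, 12, 232), (15, 11, 228), (16, 12, 227), (13, 10, 228), (15, 11, 233), (12, 11, 233), (12, 11, 228), (13, 10, 231), (12, 11, 233), (10, 74, 192), (11, 143, 118), (12, 140, 115), (12, 140, 115)]
225 [(12, 145, 183), (12, 147, 182), (12, 148, 181), (12, 11, 231), (12, 11, 229), (15, 11, 230), (11, 12, 227), (13, 10, 230), (13, 10, 227), (16, 12, 226), (13, 10, 228), (12, 11, 234), (15, 11, 231), (13, 10, 227), (12, 11, 231), (13, 10, 233), (12, 146, 112), (12, 141, 114), (12, 138, 116), (12, 139, 117)]
245 [(12, 146, 183), (13, 146, 182), (13, 145, 179), (17, 10, 229), (12, 11, 228), (14, 12, 230), (14, 12, 228), (14, 12, 229), (15, 11, 226), (18, 14, 224), (12, 11, 229), (14, 12, 234), (14, 12, 229), (12, 11, 229), (12, 11, 231), (21, 15, 227), (12, 140, 115), (12, 138, 116), (12, 141, 116), (11, 137, 117)]
260 [(12, 145, 190), (8, 6, 164), (5, 9, 168), (12, 11, 229), (16, 12, 227), (14, 12, 229), (12, 11, 228), (12, 11, 228), (15, 11, 226), (18, 14, 225), (14, 12, 231), (14, 12, 233), (15, 11, 227), (11, 12, 229), (15, 11, 231), (15, 36, 171), (8, 9, 118), (8, 9, 117), (13, 147, 120), (13, 141, 121)]
rear [(330, 17, 126, 140), (334, 16, 126, 144), (338, 16, 127, 154), (342, 16, 125, 155), (346, 17, 129, 154), (350, 16, 130, 153), (354, 12, 139, 132), (358, 13, 143, 136), (362, 13, 146, 136), (366, 12, 144, 152), (370, 12, 149, 169), (374, 12, 147, 170)]
foot edge x [0.57249167 0.06498675 0.05      ]
foot edge x [0.5750517  0.06501233 0.055     ]
{'xyz': [0.5724, 0.0669, 0.0408], 'conf': 0.56}
```

It slipped under too: the front is about 10 mm past the foot's edge, the force is steady at about 2 N, and the rear edge is unchanged in the grip. So the round tray again, uphill of the first.

```bash
python3 -m jog '[[[-10,0,0,0,0,0,0],[-20,0,0,0,0,0,0],[-25,0,-10,0,0,0,0],[0,0,-50,0,0,0,0],[0,0,-50,0,0,0,0]]]' 35 >/dev/null; python3 -m jog '[[[-5,10,-45,0,0,0,0],[-5,48,-15,0,0,0,0],[-5,48,-10,0,0,0,0],[0,48,0,0,0,0,0],[0,48,0,0,0,0,0]]]' >/dev/null; python3 -m jog '[[[0,40,0,0,0,0,0],[0,0,0,0,0,0,0],[0,0,0,0,0,0,0]]]'
python3 - <<'E'
from h import *
tr=np.load('trays.npy')[0]
p,r=place(tr,-.026,-.004,.06,h=.0851); print(p,r);s=plan(p,r)
E
```

```text
clock: 30.9
position: [0.4809, -0.1764, 0.2644]
tool_rot: [-3.141, 0.0, -0.0]
force: [0.5, 1.4, -0.6]
grip_width: 0.0236
finger_force: 34.7
[ 0.55476967 -0.19099058  0.20618381] [3.14159265 0.43633231 0.05065238]
[18.5, 3.6, 14.5, -0.003, -0.109, -0.013]
[19.9, 3.9, 12.5, -0.003, -0.109, -0.013]
[21.1, 4.1, 10.2, -0.003, -0.109, -0.013]
[22.0, 4.3, 7.9, -0.003, -0.109, -0.013]
```

```bash
python3 -m jog '[[[18,4,14,-0.003,-0.109,-0.013,0],[20,4,12,-0.003,-0.109,-0.013,0],[21,4,10,-0.003,-0.109,-0.013,0],[22,4,8,-0.003,-0.109,-0.013,0],[0,0,0,0,0,0,0]]]' >/dev/null; python3 -m jog '[[[0,0,0,0,0,0,0],[0,0,0,0,0,0,0]]]'
python3 - <<'E'
from h import *
tr=np.load('trays.npy')[0]
p,r=place(tr,-.026,-.004,.005,h=.0851); plan(p,r)
f=bot.grab_frame('wrist'); t,R=tray_T(*tr)
for s in (.008,.01,.012): 
  for z in (.03,.043): print(s,z,w2px(f,t+R@np.array([s,0,z]),np.array([.6353,-.1866,.2314]),[3.14,.433,.05]).round(0))
v=cv2.cvtColor(f['img'],cv2.COLOR_RGB2HSV); print([(r_,*map(int,v[r_,270])) for r_ in range(20,230,10)])
o=bot.observe()
for s in (.005,.075,.07,.01): print(s,[w2px(f,t+R@np.array([s,0,z]),o['position'],o['tool_rot']).round(0) for z in (0,.043)])
E
```

```text
clock: 31.6
position: [0.5547, -0.1898, 0.2084]
tool_rot: [3.141, 0.434, 0.055]
force: [0.2, 0.9, -0.7]
grip_width: 0.0233
finger_force: 34.7
[0.4, 0.5, 28.5, 0.001, -0.001, 0.002]
[0.4, 0.6, 28.5, 0.001, -0.001, 0.002]
0.008 0.03 [272. 241.]
0.008 0.043 [272. 248.]
0.01 0.03 [272. 239.]
0.01 0.043 [272. 246.]
0.012 0.03 [272. 237.]
0.012 0.043 [272. 243.]
[(20, 12, 149, 166), (30, 12, 146, 154), (40, 24, 93, 253), (50, 21, 111, 250), (60, 21, 112, 250), (70, 21, 111, 250), (80, 21, 111, 250), (90, 21, 114, 250), (100, 22, 112, 250), (110, 21, 115, 250), (120, 21, 113, 250), (130, 21, 112, 250), (140, 21, 112, 249), (150, 21, 112, 249), (160, 21, 114, 249), (170, 20, 115, 249), (180, 25, 82, 254), (190, 25, 83, 254), (200, 15, 129, 127), (210, 16, 123, 126), (220, 17, 126, 227)]
0.005 [array([273., 167.]), array([273., 182.])]
0.075 [array([274.,  47.]), array([274.,  32.])]
0.07 [array([274.,  56.]), array([274.,  44.])]
0.01 [array([273., 160.]), array([273., 173.])]
```

```bash
python3 -m jog '[[[1,1,25,0.001,-0.001,0.002,0],[0,0,20,0,0,0,0],[0,0,10,0,0,0,0],[0,0,2,0,0,0,0],[0,0,0,0,0,0,0]]]' >/dev/null; python3 -m jog '[[[0,0,2,0,0,0,0],[0,0,0,0,0,0,0],[0,0,0,0,0,0,0]]]'
python3 - <<'E'
from h import *
tr=np.load('trays.npy')[0]
p,r=place(tr,-.026,-.004,0,h=.0851); plan(p,r)
E
```

```text
clock: 32.45
position: [0.5314, -0.1926, 0.1541]
tool_rot: [3.141, 0.436, 0.052]
force: [0.7, 0.5, -0.8]
grip_width: 0.0231
finger_force: 34.7
[-0.8, -0.4, 2.9, 0.001, 0.0, 0.001]
```

```bash
python3 -m jog '[[[-1,0,1.5,0,0,0,0],[0,0,1,0,0,0,0],[0,0,0,0,0,0,0],[0,0,0,0,0,0,0]]]';  python3 -m jog '[[[0,0,0.7,0,0,0,0],[0,0,0,0,0,0,0],[0,0,0,0,0,0,0]]]'
```

```text
clock: 32.85
position: [0.5292, -0.1928, 0.1522]
tool_rot: [3.141, 0.437, 0.052]
force: [0.4, -0.2, 5.5]
grip_width: 0.0234
finger_force: 35.3
clock: 33.15
position: [0.5291, -0.1928, 0.1521]
tool_rot: [3.142, 0.436, 0.052]
force: [0.6, 1.4, 14.3]
grip_width: 0.023
finger_force: 36.5
```

```bash
python3 -m jog '[[[0,0,0,0,0,0,0.5],[0,0,0,0,0,0,0.5],[0,0,0,0,0,0,0.5],[0,0,-15,0,0,0,0.5],[0,0,-40,0,0,0,0.6]]]';  python3 -m jog '[[[0,0,-40,0,0,0,1],[0,0,-40,0,0,0,1],[10,0,-30,0,0,0,1],[0,0,0,0,0,0,1],[0,0,0,0,0,0,1]]]'
python3 - <<'E'
from h import *
f=bot.grab_frame('wrist');o=bot.observe();save(f,'w9.png'); t,R=tray_T(*np.load('trays.npy')[0])
K=f['intrinsics'];dst=[]; loc=[(-.08,.022),(-.08,-.022),(.08,-.022),(.08,.022)]
src=np.float32([w2px(f,t+R@np.array([x,y,.0]),o['position'],o['tool_rot']) for x,y in loc])
H=cv2.getPerspectiveTransform(src,np.float32([[(x+.08)*1000,(y+.022)*1000] for x,y in loc]))
w=cv2.cvtColor(cv2.warpPerspective(f['img'],H,(160,44)),cv2.COLOR_RGB2HSV)
print(src.round())
for y in (10,16,22,28,34): print(y,[(int(w[y,x,0]),int(w[y,x,1]),int(w[y,x,2])) for x in range(0,160,5)])
for q in ('blank_a_grip',):
    print([(d['xyz'],d['conf']) for d in bot.spot_point(q,f)])
    for d in bot.trace(q,f):
        for ct in cv2.findContours(d['region'].astype(np.uint8),0,2)[0]: print(d['conf'],cv2.minAreaRect(ct))
g=bot.grab_frame('side')
for q in ['gauge_foot','glue_jar','rosin_pot','spool','plane','chisel','strip','clamp','blank_a_grip']: print(q,[(np.round(d['xyz'],3).tolist(),d['conf']) for d in bot.spot_point(q,g)[:2]])
E
```

```text
clock: 33.65
position: [0.5506, -0.1912, 0.1996]
tool_rot: [-3.14, 0.442, 0.052]
force: [0.6, 0.4, 0.5]
grip_width: 0.0512
finger_force: 0.0
clock: 34.15
position: [0.6075, -0.1886, 0.2962]
tool_rot: [3.142, 0.437, 0.052]
force: [0.3, -0.5, -0.6]
grip_width: 0.0856
finger_force: 0.0
[[249. 244.]
 [294. 244.]
 [297.  71.]
 [246.  71.]]
10 [(21, 109, 241), (21, 109, 241), (23, 96, 250), (16, 131, 214), (16, 130, 215), (16, 131, 216), (17, 131, 214), (16, 130, 214), (16, 132, 216), (16, 131, 214), (16, 131, 214), (16, 130, 215), (16, 132, 213), (16, 131, 214), (16, 132, 215), (16, 130, 215), (16, 128, 120), (18, 125, 236), (18, 125, 237), (18, 125, 236), (18, 124, 237), (18, 126, 238), (18, 124, 238), (18, 126, 238), (18, 125, 237), (18, 124, 238), (18, 124, 238), (18, 124, 239), (18, 124, 239), (18, 124, 240), (18, 124, 237), (17, 119, 188)]
16 [(21, 108, 240), (20, 112, 235), (23, 96, 252), (16, 132, 213), (16, 132, 213), (16, 133, 215), (16, 129, 214), (16, 130, 215), (16, 131, 214), (16, 132, 215), (16, 129, 215), (16, 129, 217), (16, 130, 217), (16, 132, 218), (16, 130, 216), (16, 
[... 1522 characters left out ...]
6), (18, 121, 233), (16, 128, 205), (18, 118, 225), (17, 126, 234), (17, 125, 233), (17, 125, 235), (18, 126, 235), (18, 125, 236), (18, 125, 236), (18, 125, 237), (18, 127, 235), (18, 126, 236), (17, 127, 235), (17, 125, 236), (17, 126, 236), (17, 126, 236), (17, 127, 231), (18, 118, 166)]
[([0.5025, -0.1917, 0.0837], 0.66), ([0.3843, -0.1054, 0.0009], 0.35)]
gauge_foot [([0.571, 0.071, 0.042], 0.76)]
glue_jar [([0.714, -0.268, -0.003], 0.66)]
rosin_pot [([0.447, 0.288, -0.003], 0.55), ([0.571, 0.067, 0.0], 0.32)]
spool [([0.379, -0.103, -0.001], 0.65)]
plane []
chisel []
strip [([0.604, 0.202, -0.002], 0.92), ([0.505, -0.361, 0.06], 0.25)]
clamp [([0.617, 0.42, 0.0], 0.68)]
blank_a_grip []
```

```bash
python3 -c 'from h import *;print(bot.job_done())'
```

```text
the job is handed in; nothing more can be done
None
```

Both blanks slipped under the gauge foot, one after the other, with only about 2–5 N of sliding force, and both now lie lengthwise in the round-head tray; the second's placing was checked by numbers only. The job is handed in at about 34 s, no result came back, and I viewed 11 pictures, one over the limit of 10.

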